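# Clamp a brass sheet in the disc cutter with its hex key

### The arm

A 6-joint arm with a two-finger parallel gripper is mounted at the origin on a cart in front of the work surface, level with it; the furniture and walls round the work are solid. World frame = base frame: x ahead of the robot, y to its left, z up, the work surface at z = 0. Lengths are in mm, angles in rad, forces in N, time in s.
With the tool pointing down it reaches from about 275 to 750 mm from the base axis. Payload 10.2 kg.
Tool frame: the origin (TCP) lies where the fingers leave the gripper's body, on its centre line; the fingertips stand 73 mm ahead of it and the grasp point (between the pads) lies 54 mm ahead of it; z points along the fingers, y is the line along which they close (so a half turn about z gives the same grasp; the last joint's range is limited). The gripper opens to 85 mm and grips with 20 to 120 N. Pads are 22 mm wide; open, the fingers measure 114 mm over their backs; the gripper's body (76 mm by 85 mm) begins 54 mm behind the grasp point. The pads swing forward as they close: fully open they stand 13 mm farther back than shut.
Start: joints at [-1.396, 0.313, 1.498, -0, 1.331, -0.223], TCP at [203.368, -484.018, 303.894] pointing down, gripper open.
Joint ranges: [-2.94, 2.94], [-0.97, 2.17], [0.19, 2.56], [-1.23, 4.37], [0.02, 3.11], [-2.88, 2.88]. Speed limits (rad/s): [2.39, 2.39, 3.01, 3.14, 3.14, 3.14].

### API

Orientations are given as a unit quaternion [w, x, y, z].
In Python, from rig import ctrl gives the robot as it stands.
- The arm moves only by the shell command python3 -m creep 'ROWS' [OPENING] [FORCE]. ROWS is JSON, a list that holds one entry, the list of rows, each a list of 6 numbers: the shift along the world's x, y, z in units of 25 mm (1.0 is 25 mm), then the turn, a rotation vector about the world's x, y, z in units of 5 degrees (1.0 is 5 degrees). In form: [[[x, y, z, ax, ay, az], ...]]. A call has 1 to 20 rows; each row is the pose to reach, as a shift and turn from the pose commanded when the call began; what a row does not reach only later rows make up. A row lasts 1/12 s, in which the tool goes at most 41.7 mm and 7.16 degrees, less where a joint would pass 70% of its speed; a pose out of reach is approached as far as the arm can. A call with a gripper value outside its range is refused whole. OPENING is the finger opening in mm, from 0 to 85.4, set as the call begins (- or left out, the last holds). The fingers move at their own pace and stop on an object; FORCE is the grip in N (left out, the last holds). Time passes only in rows, so rows that repeat a pose let the fingers close. It gives the time, the measured TCP pose, the force, the opening and the grip force at its end, in the units of the state.
- ctrl.sense(): the state, without advancing time (a new reading comes with each control period).
- ctrl.capture(name): name is "scene" or "top" or "wrist"; returns a dict with "image" (384x512x3 uint8, red, green, blue), "fx", "fy", "cx", "cy" (pixels), "R" (3x3) and "t" (3): a world point X has camera coordinates R X + t. Camera axes: x right, y down, z forward; pixel columns grow to the right and rows downward; lengths in mm; the calibration is good to about 2 mm. A picture is of the moment at which its call begins. There is no depth.
- ctrl.finish_job(): hands the job in; it is judged then, once.
The state is a dict: "time_s": time; "joints": joint angles; "dq": joint speeds; "tau": joint torques, N m; "eef_pos": TCP position; "ee_rot": TCP orientation; "force": force on the tool from outside, world axes, zero at the start; "wrist_torque": the same for the moment, N m; "grip_width": opening from 0.0 (shut) to 1.0 (fully open); "grip_force": force on a finger pad.
Only numpy, scipy, OpenCV 4.12 (cv2) and the standard library are available. Lean on these libraries where they do the work, as an engineer would, in place of code of your own. Each camera call takes 0.05 s, during which the arm holds its last target. There are 200 camera calls.

### The job

Take the wooden-handled hex key out of the punch stand, feel it gently into the hex socket of the disc cutter's sunken clamping screw without jabbing at the screw, and turn the screw clockwise until the brass sheet between the plates is firmly nipped but not overtightened. Then put the key back upright, fully down in its hole in the stand. Leave the sheet and everything else on the bench where they lie.

Things in the scene. Friction and masses are not known exactly. Their poses are not given: they have to be found in the camera images.
- cutter: disc cutter, fixed by its dark wooden foot (150 x 118 x 12 mm). On the foot a steel die block 102 x 86 mm, top face 36 mm above the bench; two guide pins 9 mm thick at y = +-36 mm end 74 mm above the bench. Origin: centre of the foot's underside, below the screw's axis; z up; the sheet sticks out at its -x side.
- top_plate: the cutter's upper steel plate, 102 x 86 x 28 mm, floating on lift springs just clear of the sheet, underside 38 mm above the bench (top face 66 mm), with four punch holes near the corners and a round well 29 mm wide in the middle, in which the clamping screw sits. Origin: centre of its underside, on the screw's axis, z up.
- screw_face (a point): centre of the mouth of the screw's hex socket, in the flat top of the dark screw head (24 mm wide), 8 mm below the plate's top face. Socket 15.2 mm across flats, 12 mm deep, sharp-edged mouth. Axes are the plate's: how far the hexagon is turned is NOT measured and differs each time. It repeats every 60 degrees; a key standing straight drops in within about 5 degrees of it, if centred within about 1 mm.
- socket_floor (a point): floor of that socket, 12 mm below its mouth. Clockwise from above tightens. The screw first runs for 115 to 240 degrees at under 0.1 N m while its hidden nut climbs (it stays where it is left and does not sink). Then the nut bears and draws the plate onto the sheet: resistance steps to 0.3 N m, then climbs 0.6 to 1 N m per radian. 0.45 to 0.6 N m is a firm nip; above 0.7 is overtightened.
- sheet: loose brass sheet, 66 x 46 x 2 mm, 50 g, flat on the die block under the plate's -x half and sticking out about 28 mm; origin at the centre of its underside, long side along x.
- key_handle (a point): the loose hex key, 116 mm long, 140 g, upright in the stand at the start: this point is the centre of its square wooden handle, 24 x 24 mm and 52 mm high (rounded edges), 90 mm above the key's tip; x and y are square to the handle's flat sides, z along the key away from the tip.
- key_tip (a point): centre of the flat end of the key's steel hex shank, same axes. The shank is 14 mm across flats, 64 mm from tip to handle, end barely chamfered, corners at 0, 60, 120 ... degrees from the handle's x axis.
- stand: fixed wooden stand, 62 x 140 x 36 mm, for the key and five steel punches, which rise at most 24 mm above its top at the -y two thirds. Origin: centre of its underside.
- stand_hole (a point): centre of the mouth of the key's round hole in the stand's top face, 36 mm above the bench and 46 mm to +y of the stand's centre; 19 mm wide with a small chamfer, 28 mm deep; z up.
- hammer: bystander: hammer with a brass head and wooden handle, 200 mm, lying; origin at the middle, underside.
- doming: bystander: small steel doming block, a 34 mm cube; origin under its centre.
- wax_tin: bystander: low round brass tin, 51 mm wide, 19 mm high; origin under its centre.
- pliers: bystander: black-handled flat pliers, 130 x 42 x 10 mm, lying; origin under its centre.
- mandrel: bystander: steel ring mandrel with wooden grip, 198 mm, lying at the left; origin under its centre.
Not all that is in view belongs to the job. Of the things that look like the part that bears key_handle, the smaller one is meant.

How it is judged:
By the outcome, as a careful person would: the job done as asked, in the order asked, and still so for the second after the job is handed in, with the robot touching nothing.
It also fails if it takes over 64 s, if anything falls off the work surface, if the arm or the gripper's body presses on something with over 40 N, if the wrist force passes 120 N, or if a joint passes its speed limit or range.

## Working session

There is one attempt and no reset: what is moved stays moved. The work goes in short steps, Python scripts to look and compute and a shell command to move; the robot and the scene stay as the last step left them, time stands still between calls to the robot, and variables do not carry over. Pictures are saved under pics/ and viewed, at most 10 in all, crops included, and the job is handed in when it is done.

```bash
ls; mkdir -p pics; python3 - <<'E'
from rig import ctrl
import cv2,numpy as np,pickle
D={}
for n in ("scene","top"):
    c=ctrl.capture(n);D[n]=c
    cv2.imwrite(f"pics/{n}0.png",cv2.resize(c["image"][:,:,::-1],(800,600),interpolation=cv2.INTER_CUBIC))
    print(n,c["fx"],c["cx"],c["cy"],np.round(-np.array(c["R"]).T@np.array(c["t"])))
pickle.dump(D,open("d0.pkl","wb"))
s=ctrl.sense();print(s)
E
```

```text
pics
scene 411.1675795680977 254.65026894385142 185.9864626480477 [-536. -384.  672.]
top 357.398124951231 260.2388874925468 200.75694172976551 [ 414. -106. 1127.]
{'time_s': 0.1, 'joints': array([-1.39638857e+00,  3.13372536e-01,  1.49832799e+00, -1.48184714e-05,
        1.33099152e+00, -2.23397773e-01]), 'dq': array([ 4.38173830e-04, -7.26011478e-04, -3.06374584e-05,  1.82315403e-03,
       -4.63162118e-05, -9.00895786e-04]), 'tau': array([ 2.00173534e-03, -4.12897861e+01, -2.60143822e+01, -2.41708358e-04,
        3.03338675e-03, -2.13849000e-05]), 'eef_pos': array([ 203.34570801, -483.86987284,  303.415731  ]), 'ee_rot': array([-5.49710502e-04,  9.80283478e-01,  1.97595549e-01,  6.26944918e-06]), 'force': array([0.10228004, 0.11672658, 0.41140534]), 'wrist_torque': array([ 0.02109582, -0.03047309,  0.00781363]), 'grip_force': 0.0, 'grip_width': 1.000998459115684}
```

View pics/scene0.png

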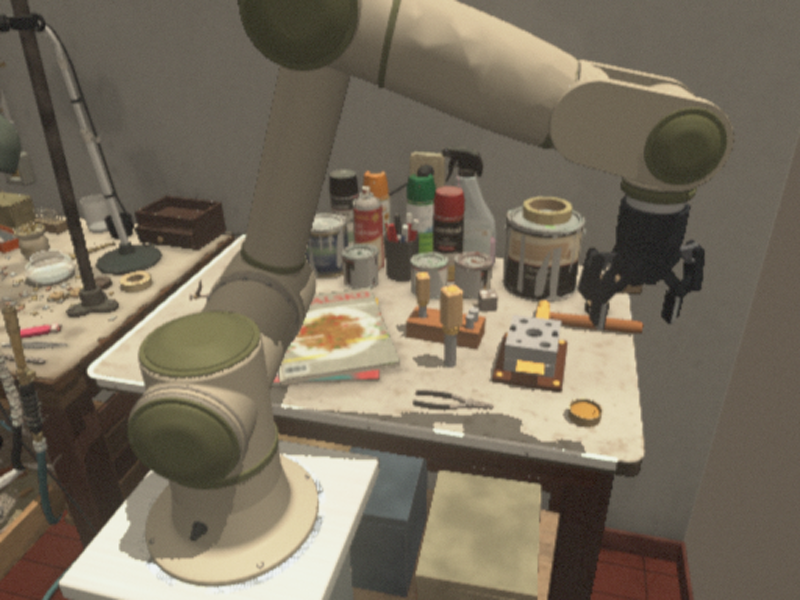

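View pics/top0.png

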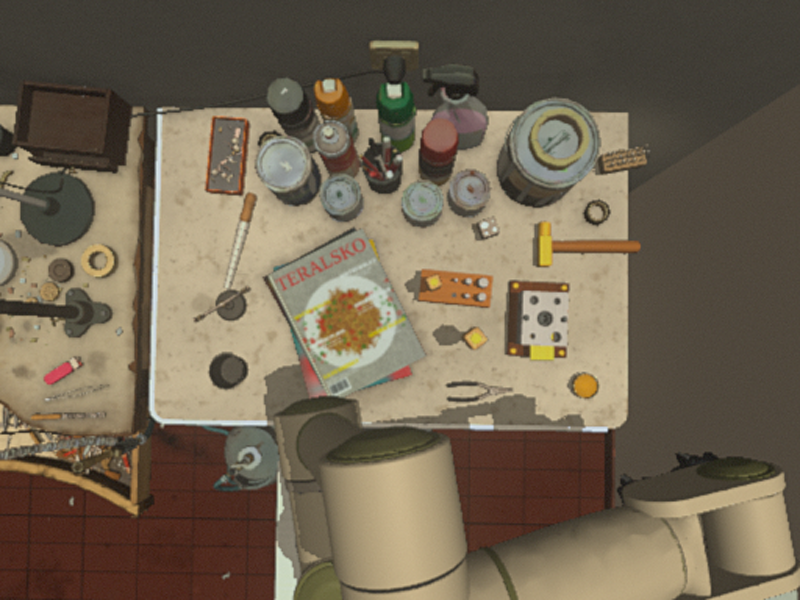

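The top view shows the stand at (455,288) with the small key at (433,283). The larger decoy stands at (476,338), and the cutter with its screw is at (545,318). Next I'll enlarge crops to measure them.

```bash
cat > h.py <<'E'
import numpy as np
def ray(c,u,v,z):
    R=np.array(c["R"]);t=np.array(c["t"]);C=-R.T@t
    d=R.T@np.array([(u-c["cx"])/c["fx"],(v-c["cy"])/c["fy"],1]);return C+d*(z-C[2])/d[2]
def proj(c,X):
    p=np.array(c["R"])@np.array(X)+np.array(c["t"]);return c["fx"]*p[0]/p[2]+c["cx"],c["fy"]*p[1]/p[2]+c["cy"]
E
python3 - <<'E'
import pickle,cv2
from h import *
D=pickle.load(open("d0.pkl","rb"));c=D["top"]
im=c["image"][160:240,260:380,::-1]
cv2.imwrite("pics/crop.png",cv2.resize(im,(780,520),interpolation=cv2.INTER_CUBIC))
for n,u,v,z in [("key",433,283,124),("screw",545,318,58),("decoy",476,338,130),("stand a",420,269,36),("stand b",493,277,36),("st c",491,305,36),("sheet",542,352,38),("magz",350,240,30)]:
    print(n,ray(c,u/1.5625,v/1.5625,z).round())
E
```

```text
key [ 501. -142.  124.]
screw [ 443. -359.   58.]
decoy [ 404. -220.  130.]
stand a [ 536. -119.   36.]
stand b [ 522. -262.   36.]
st c [ 468. -259.   36.]
sheet [ 378. -358.   38.]
magz [592.  20.  30.]
```

View pics/crop.png

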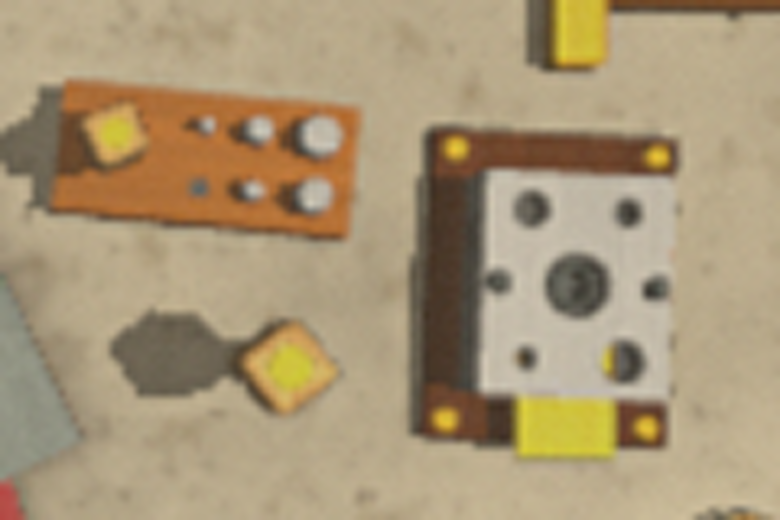

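The crop shows the key handle top centred at (115,135), the screw well at (577,285), and the guide pins at (498,281) and (655,289). The stand edge runs from (65,80) to (360,107).

```bash
python3 - <<'E'
import pickle
from h import *
from rig import ctrl
from scipy.spatial.transform import Rotation as Ro
c=pickle.load(open("d0.pkl","rb"))["top"]
f=lambda u,v,z:ray(c,260+u/6.5-.4,160+v/6.5-.4,z)
P=lambda n,x:print(n,x.round(1))
k=[f(*p,124) for p in [(80,130),(120,100),(150,143),(108,170)]]
P("keytop",f(116,135,124));P("corn mean",np.mean(k,0))
print("edges",[np.degrees(np.arctan2(*(k[(i+1)%4]-k[i])[[1,0]])).round(1) for i in range(4)],[np.linalg.norm(k[(i+1)%4]-k[i]).round(1) for i in range(4)])
s=[f(*p,36) for p in [(65,80),(360,107),(348,238),(52,208)]]
P("stand",np.mean(s,0)); a=np.mean([s[0]-s[1],s[3]-s[2]],0);a/=np.linalg.norm(a);P("ydir",a);P("hole",np.mean(s,0)+46*a)
p1,p2=f(498,281,74),f(655,289,74);P("pins",p1);P("pins",p2);P("mid",(p1+p2)/2);P("well",f(577,285,66))
w=ctrl.capture("wrist");st=ctrl.sense()
T=Ro.from_quat(np.roll(st["ee_rot"],-1)).as_matrix()
C=-w["R"].T@w["t"];P("cam in tool",T.T@(C-st["eef_pos"]));P("camaxes in tool",T.T@w["R"].T);print(w["fx"])
E
```

```text
keytop [ 503.5 -142.8  124. ]
corn mean [ 503.1 -142.1  124. ]
edges [np.float64(-52.2), np.float64(-144.4), np.float64(123.6), np.float64(35.8)] [np.float64(21.7), np.float64(22.7), np.float64(21.6), np.float64(21.1)]
stand [ 501.  -188.5   36. ]
ydir [0.1 1.  0. ]
hole [ 504.7 -142.7   36. ]
pins [ 444.2 -318.3   74. ]
pins [ 441.7 -389.2   74. ]
mid [ 442.9 -353.8   74. ]
well [ 443.2 -355.9   66. ]
cam in tool [ 71.5  -0.4 -69.4]
camaxes in tool [[ 0.  -1.  -0.3]
 [ 1.   0.   0. ]
 [ 0.  -0.3  1. ]]
310.16679035703464
```

```bash
python3 -m creep '[[[9.6,5.1,-3.5,0,0,16],[9.6,5.1,-3.5,0,0,16],[9.6,5.1,-3.5,0,0,16],[9.6,5.1,-3.5,0,0,16],[9.6,5.1,-3.5,0,0,16],[9.6,5.1,-3.5,0,0,16],[9.6,5.1,-3.5,0,0,16],[9.6,5.1,-3.5,0,0,16],[9.6,5.1,-3.5,0,0,16],[9.6,5.1,-3.5,0,0,16],[9.6,5.1,-3.5,0,0,16],[9.6,5.1,-3.5,0,0,16],[9.6,5.1,-3.5,0,0,16],[9.6,5.1,-3.5,0,0,16]]]'
python3 - <<'E'
from rig import ctrl
from h import *
import cv2,pickle
w=ctrl.capture("wrist");pickle.dump(w,open("w1.pkl","wb"))
print(ctrl.sense()["joints"].round(3))
u,v=proj(w,[443,-355,58]);print(u,v)
x0,y0=int(u)-50,int(v)-40;print(x0,y0)
cv2.imwrite("pics/w1.png",cv2.resize(w["image"][max(y0,0):y0+80,max(x0,0):x0+100,::-1],None,fx=7,fy=7,interpolation=cv2.INTER_CUBIC))
E
```

```text
time_s: 1.32
eef_pos: [443.3, -356.5, 216.3]
ee_rot: [-0.0, 0.625, 0.78, 0.0]
force: [-0.2, 0.2, -0.5]
grip_width: 0.995
grip_force: 0.0
[-0.883  0.488  1.481 -0.     1.173 -1.103]
250.78606492503718 195.78152203175796
200 155
```

View pics/w1.png

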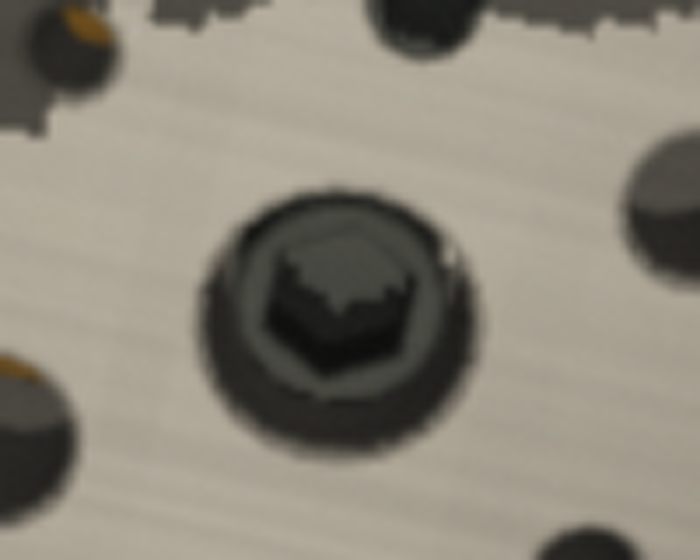

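The wrist crop shows the hex socket centred at (340,301). Its corners are at about (332,378), (402,350), (412,275), (345,225), (285,255) and (268,325).

```bash
python3 - <<'E'
import pickle
from h import *
c=pickle.load(open("w1.pkl","rb"))
f=lambda u,v,z:ray(c,200+u/7-.43,155+v/7-.43,z)[:2]
C=f(340,301,58);print(C.round(1),"well",f(338,323,66).round(1))
for p in [(332,378),(402,350),(412,275),(345,225),(285,255),(268,325)]:
    d=f(*p,58)-C;a=np.degrees(np.arctan2(d[1],d[0]));print(round(a,1),round(a%60,1),np.hypot(*d).round(1))
E
```

```text
[ 441.3 -356.9] well [ 441.2 -356.8]
-83.2 36.8 9.0
-27.1 32.9 8.9
33.3 33.3 8.4
98.9 38.9 8.7
151.3 31.3 8.0
-148.1 31.9 8.4
```

```bash
python3 -m creep '[[[1.2,1,1.6,0,0,4],[2.4,8.5,1.6,0,0,22.7],[2.4,8.5,1.6,0,0,22.7],[2.4,8.5,1.6,0,0,22.7],[2.4,8.5,1.6,0,0,22.7],[2.4,8.5,1.6,0,0,22.7],[2.4,8.5,1.6,0,0,22.7],[2.4,8.5,1.6,0,0,22.7],[2.4,8.5,1.6,0,0,22.7],[2.4,8.5,1.6,0,0,22.7],[2.4,8.5,1.6,0,0,22.7],[2.4,8.5,1.6,0,0,22.7],[2.4,8.5,1.6,0,0,22.7],[2.4,8.5,1.6,0,0,22.7],[2.4,8.5,1.6,0,0,22.7],[2.4,8.5,1.6,0,0,22.7],[2.4,8.5,1.6,0,0,22.7],[2.4,8.5,1.6,0,0,22.7],[2.4,8.5,1.6,0,0,22.7]]]'
python3 - <<'E'
from rig import ctrl
from h import *
import cv2,pickle
w=ctrl.capture("wrist");pickle.dump(w,open("w2.pkl","wb"))
print(ctrl.sense()["joints"].round(3))
u,v=proj(w,[503.5,-142.5,124]);print(u,v)
x0,y0=int(u)-60,int(v)-60;print(x0,y0)
cv2.imwrite("pics/w2.png",cv2.resize(w["image"][max(y0,0):y0+100,max(x0,0):x0+120,::-1],None,fx=6,fy=6,interpolation=cv2.INTER_CUBIC))
E
```

```text
time_s: 2.95
eef_pos: [503.3, -144.0, 256.4]
ee_rot: [-0.0, -0.31, 0.951, 0.0]
force: [0.9, 0.0, 0.5]
grip_width: 1.001
grip_force: 0.0
[-0.503  0.351  1.573 -0.     1.217 -2.704]
252.40213382805217 208.97241257931023
192 148
```

View pics/w2.png

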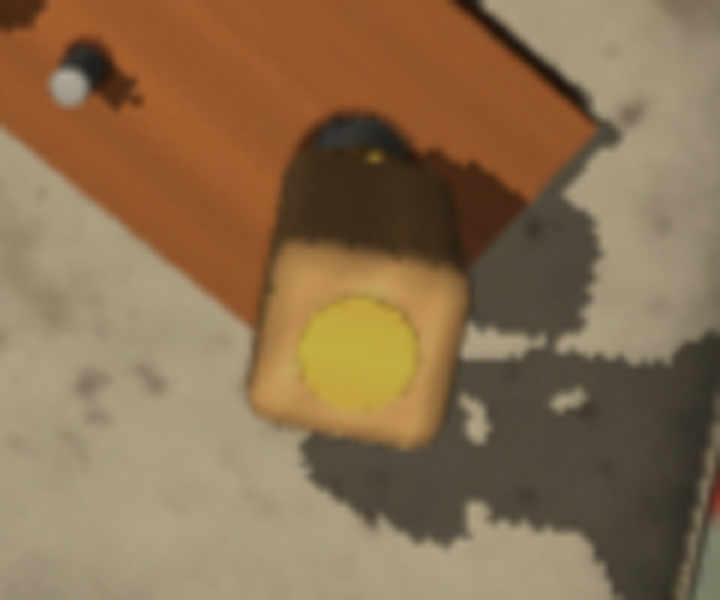

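The handle's top face is centred on the brass disc at (359,352). Its edges are turned about 12° clockwise in the image.

```bash
python3 - <<'E'
import pickle
from h import *
c=pickle.load(open("w2.pkl","rb"))
f=lambda u,v,z:ray(c,192+u/6-.42,148+v/6-.42,z)[:2]
print(f(359,352,124).round(1), f(359,346,124).round(1))
for p,q in [((255,410),(410,445)),((285,242),(465,282)),((252,385),(280,250)),((432,430),(466,290))]:
    d=f(*q,124)-f(*p,124);print((np.degrees(np.arctan2(d[1],d[0]))%90).round(1),np.hypot(*d).round(1))
E
```

```text
[ 502.3 -144.2] [ 501.7 -144.7]
22.5 18.5
23.1 20.9
24.2 16.5
23.9 17.4
```

```bash
python3 -m creep '[[[-0.04,0,-0.5,0,0,-1.3],[-0.04,0,-1,0,0,-2.54],[-0.04,0,-2,0,0,-2.54],[-0.04,0,-3,0,0,-2.54],[-0.04,0,-3.7,0,0,-2.54],[-0.04,0,-4.2,0,0,-2.54],[-0.04,0,-4.2,0,0,-2.54]]]'; python3 -m creep '[[[0,0,0,0,0,0],[0,0,0,0,0,0],[0,0,0,0,0,0],[0,0,0,0,0,0],[0,0,0,0,0,0],[0,0,0,0,0,0],[0,0,0,0,0,0],[0,0,0,0,0,0]]]' 0 80
```

```text
time_s: 3.58
eef_pos: [501.4, -143.6, 149.1]
ee_rot: [-0.002, -0.203, 0.979, 0.001]
force: [-0.4, 0.2, -0.3]
grip_width: 0.999
grip_force: 0.0
time_s: 4.25
eef_pos: [502.7, -144.2, 152.1]
ee_rot: [0.0, -0.204, 0.979, -0.0]
force: [-1.1, 0.8, 7.1]
grip_width: 0.272
grip_force: 78.2
```

```bash
python3 -m creep '[[[0,0,0.5,0,0,0],[0,0,1.2,0,0,0],[0,0,2.2,0,0,0],[0,0,3.4,0,0,0],[0,0,4.6,0,0,0],[0,0,5,0,0,0],[0,0,5,0,0,0],[0,0,5,0,0,0]]]'
python3 - <<'E'
from rig import ctrl
from h import *
import cv2,pickle
w=ctrl.capture("wrist");s=ctrl.sense();print(s["joints"].round(3),s["force"].round(2),s["wrist_torque"].round(3))
a=w["image"][60:220,175:335,::-1]
a=cv2.convertScaleAbs(a,alpha=1.7,beta=15)
cv2.imwrite("pics/w3.png",cv2.resize(a,(600,600),interpolation=cv2.INTER_CUBIC))
E
```

```text
time_s: 4.92
eef_pos: [502.1, -143.9, 275.2]
ee_rot: [-0.001, -0.204, 0.979, 0.0]
force: [-0.2, 0.7, -2.1]
grip_width: 0.27
grip_force: 78.9
[-0.504  0.332  1.55  -0.     1.262 -2.486] [-0.58 -0.41 -1.38] [ 0.049 -0.022 -0.042]
```

View pics/w3.png

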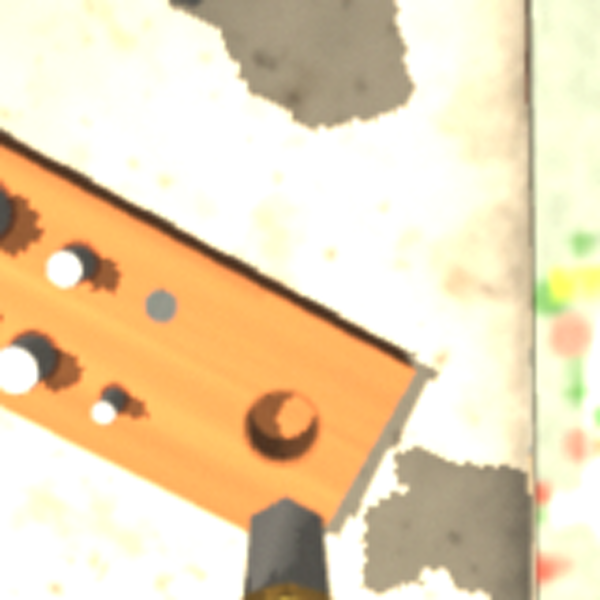

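The wrist crop shows the shank's near corner pointing at the camera, with its tip at (286,499). That puts the key's corners along tool x. The empty hole is at (283,425).

```bash
python3 - <<'E'
from rig import ctrl
from h import *
from scipy.spatial.transform import Rotation as Ro
c=ctrl.capture("wrist");s=ctrl.sense();p=s["eef_pos"]
T=Ro.from_quat(np.roll(s["ee_rot"],-1)).as_matrix()
g=lambda u,v:(175+u*160/600-.37,60+v*160/600-.37)
t=ray(c,*g(286,499),p[2]-144);print(p.round(1),"tip corner in tool",(T.T@(t-p)).round(1),"expect 8,0,144")
print("hole",ray(c,*g(283,425),36).round(1))
print("theta",np.degrees(np.arctan2(T[1,1],T[0,1])).round(1))
for n in [(441.3,-356.9)]: print("units",((np.array(n)-p[:2])/25).round(2))
E
```

```text
[ 501.9 -143.8  274.3] tip corner in tool [7.20e+00 1.00e-01 1.44e+02] expect 8,0,144
hole [ 501.4 -144.1   36. ]
theta 113.6
units [-2.42 -8.52]
```

```bash
python3 -m creep '[[[-0.6,-1.6,0,0,0,-1.4],[-1,-3.2,0,0,0,-2.8],[-1.4,-4.8,0,0,0,-4.2],[-1.8,-6.2,0,0,0,-5.6],[-2.1,-7.4,0,0,0,-7],[-2.44,-8.2,0,0,0,-8.4],[-2.44,-8.52,0,0,0,-9.9],[-2.44,-8.52,-0.8,0,0,-9.9],[-2.44,-8.52,-1.6,0,0,-9.9],[-2.44,-8.52,-2.1,0,0,-9.9],[-2.44,-8.52,-2.4,0,0,-9.9],[-2.44,-8.52,-2.4,0,0,-9.9],[-2.44,-8.52,-2.4,0,0,-9.9],[-2.44,-8.52,-2.4,0,0,-9.9],[-2.44,-8.52,-2.4,0,0,-9.9]]]'
python3 - <<'E'
from rig import ctrl
from h import *
import cv2
from scipy.spatial.transform import Rotation as Ro
w=ctrl.capture("wrist");s=ctrl.sense();p=s["eef_pos"];print(p.round(2),s["joints"].round(3),s["force"].round(2),s["wrist_torque"].round(3))
T=Ro.from_quat(np.roll(s["ee_rot"],-1)).as_matrix();print("theta",np.degrees(np.arctan2(T[1,1],T[0,1])).round(1),(T[:,2]).round(4))
print(proj(w,p+T@[0,0,144]),proj(w,[441.3,-356.9,66]))
a=cv2.convertScaleAbs(w["image"][130:230,195:315,::-1],alpha=1.4,beta=15)
cv2.imwrite("pics/w4.png",cv2.resize(a,(720,600),interpolation=cv2.INTER_CUBIC))
E
```

```text
time_s: 6.27
eef_pos: [441.6, -357.2, 217.2]
ee_rot: [0.001, 0.224, 0.975, -0.0]
force: [-0.3, -0.4, -1.7]
grip_width: 0.271
grip_force: 79.1
[ 441.54 -357.17  217.12] [-0.886  0.484  1.484 -0.     1.172 -2.005] [-0.01  0.33 -1.4 ] [-0.008 -0.035 -0.003]
theta 64.1 [ 9.0e-04 -1.1e-03 -1.0e+00]
(np.float64(250.3562273410822), np.float64(202.88482189908018)) (np.float64(250.68691825127456), np.float64(199.2093294229551))
```

View pics/w4.png

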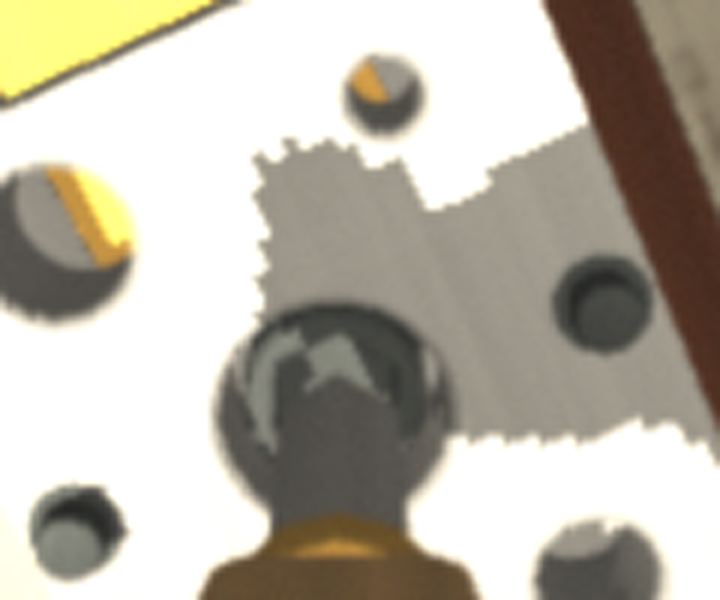

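The shank is about 0.5 mm to the right of the well's centre in the image, so I'll correct that slightly and descend.

```bash
python3 -m creep '[[[-0.01,-0.015,-0.12,0,0,0],[-0.01,-0.015,-0.24,0,0,0],[-0.01,-0.015,-0.36,0,0,0],[-0.01,-0.015,-0.44,0,0,0],[-0.01,-0.015,-0.48,0,0,0],[-0.01,-0.015,-0.48,0,0,0]]]';  python3 -m creep '[[[0,0,-0.02,0,0,0],[0,0,-0.04,0,0,0],[0,0,-0.06,0,0,0],[0,0,-0.08,0,0,0],[0,0,-0.08,0,0,0]]]';
```

```text
time_s: 6.82
eef_pos: [441.1, -357.3, 204.0]
ee_rot: [-0.0, 0.224, 0.975, 0.0]
force: [-0.5, 0.6, -1.2]
grip_width: 0.268
grip_force: 79.1
time_s: 7.23
eef_pos: [441.1, -357.4, 202.3]
ee_rot: [-0.0, 0.224, 0.975, 0.0]
force: [-0.8, -0.1, -2.0]
grip_width: 0.273
grip_force: 79.1
```

```bash
python3 -m creep '[[[0,0,-0.02,0,0,0],[0,0,-0.04,0,0,0],[0,0,-0.06,0,0,0],[0,0,-0.06,0,0,0]]]'
```

```text
time_s: 7.57
eef_pos: [441.2, -357.5, 200.9]
ee_rot: [0.0, 0.224, 0.975, -0.0]
force: [0.4, -1.5, -2.1]
grip_width: 0.273
grip_force: 79.1
```

```bash
python3 -m creep '[[[0,0,-0.02,0,0,0],[0,0,-0.04,0,0,0],[0,0,-0.06,0,0,0],[0,0,-0.06,0,0,0]]]'
```

```text
time_s: 7.9
eef_pos: [441.2, -357.4, 199.4]
ee_rot: [0.0, 0.224, 0.975, -0.0]
force: [1.1, -0.5, -1.2]
grip_width: 0.27
grip_force: 79.1
```

```bash
python3 -m creep '[[[0,0,-0.02,0,0,0],[0,0,-0.04,0,0,0],[0,0,-0.06,0,0,0],[0,0,-0.06,0,0,0]]]'
```

```text
time_s: 8.23
eef_pos: [441.2, -357.5, 197.9]
ee_rot: [0.0, 0.224, 0.975, -0.0]
force: [1.6, -1.1, -1.8]
grip_width: 0.273
grip_force: 79.1
```

```bash
python3 -m creep '[[[0,0,-0.03,0,0,0],[0,0,-0.06,0,0,0],[0,0,-0.09,0,0,0],[0,0,-0.12,0,0,0],[0,0,-0.12,0,0,0]]]'
```

```text
time_s: 8.65
eef_pos: [441.2, -357.5, 194.8]
ee_rot: [0.0, 0.224, 0.975, -0.0]
force: [2.4, -2.2, -0.9]
grip_width: 0.268
grip_force: 79.0
```

```bash
python3 -m creep '[[[0,0,-0.03,0,0,0],[0,0,-0.06,0,0,0],[0,0,-0.09,0,0,0],[0,0,-0.09,0,0,0]]]'; python3 -c "
from rig import ctrl
s=ctrl.sense();print(s['joints'].round(3),s['wrist_torque'].round(3),s['force'].round(2))"
```

```text
time_s: 8.98
eef_pos: [441.2, -357.5, 192.6]
ee_rot: [0.0, 0.224, 0.975, -0.0]
force: [1.6, -1.8, -0.7]
grip_width: 0.272
grip_force: 79.0
[-0.887  0.512  1.51   0.     1.119 -2.006] [-0.514 -0.465 -0.019] [ 1.56 -1.8  -0.67]
```

Key is seated with no jab. Now the free run clockwise, 105° first.

```bash
cat > q.py <<'E'
from rig import ctrl
import numpy as np
s=ctrl.sense();print(s['joints'].round(3)[[0,5]],"tau6",s['tau'][5].round(3),"M",s['wrist_torque'].round(3),s['force'].round(2))
E
python3 -m creep '[[[0.01,-0.01,0,0,0,-1.3],[0.01,-0.01,0,0,0,-2.6],[0.01,-0.01,0,0,0,-4],[0.01,-0.01,0,0,0,-5.4],[0.01,-0.01,0,0,0,-6.8],[0.01,-0.01,0,0,0,-8.2],[0.01,-0.01,0,0,0,-9.6],[0.01,-0.01,0,0,0,-10],[0.01,-0.01,0,0,0,-10]]]'; python3 q.py
```

```text
time_s: 9.73
eef_pos: [441.3, -357.8, 192.5]
ee_rot: [0.0, 0.615, 0.788, -0.0]
force: [1.0, -2.6, -3.4]
grip_width: 0.272
grip_force: 78.9
[-0.887 -1.132] tau6 0.776 M [-0.702 -0.348  0.075] [ 1.01 -2.64 -3.4 ]
```

```bash

python3 -m creep '[[[0,-0.01,0,0,0,-1.3],[0,-0.01,0,0,0,-2.6],[0,-0.01,0,0,0,-4],[0,-0.01,0,0,0,-5.4],[0,-0.01,0,0,0,-6.8],[0,-0.01,0,0,0,-8.2],[0,-0.01,0,0,0,-9.6],[0,-0.01,0,0,0,-11],[0,-0.01,0,0,0,-11],[0,-0.01,0,0,0,-11]]]'; python3 q.py
```

```text
time_s: 10.57
eef_pos: [441.2, -358.0, 192.5]
ee_rot: [-0.0, 0.909, 0.418, -0.0]
force: [0.3, -3.2, -2.7]
grip_width: 0.268
grip_force: 79.0
[-0.888 -0.178] tau6 0.448 M [-0.799  0.047  0.036] [ 0.33 -3.22 -2.75]
```

```bash

python3 -m creep '[[[0,0,0,0,0,-1],[0,0,0,0,0,-2],[0,0,0,0,0,-2],[0,0,0,0,0,-2]]]'; python3 q.py
```

```text
time_s: 10.9
eef_pos: [441.2, -358.0, 192.5]
ee_rot: [-0.0, 0.941, 0.337, -0.0]
force: [-0.4, -3.3, -2.5]
grip_width: 0.272
grip_force: 78.9
[-0.888 -0.004] tau6 0.308 M [-0.891  0.242  0.011] [-0.37 -3.28 -2.45]
```

```bash

python3 -m creep '[[[0,0,0,0,0,-1],[0,0,0,0,0,-2],[0,0,0,0,0,-2],[0,0,0,0,0,-2]]]'; python3 q.py
```

```text
time_s: 11.23
eef_pos: [441.2, -357.9, 192.5]
ee_rot: [-0.0, 0.967, 0.254, -0.0]
force: [-2.0, -4.3, -3.6]
grip_width: 0.272
grip_force: 78.9
[-0.888  0.17 ] tau6 0.308 M [-0.96   0.446  0.014] [-1.99 -4.28 -3.58]
```

```bash

python3 -m creep '[[[-0.01,-0.03,0,0,0,-1],[-0.01,-0.03,0,0,0,-2],[-0.01,-0.03,0,0,0,-2],[-0.01,-0.03,0,0,0,-2]]]'; python3 q.py
```

```text
time_s: 11.57
eef_pos: [441.0, -358.3, 192.5]
ee_rot: [-0.001, 0.986, 0.169, -0.0]
force: [-2.9, -0.9, -2.2]
grip_width: 0.268
grip_force: 79.0
[-0.889  0.343] tau6 0.305 M [-0.298  0.476  0.037] [-2.9  -0.95 -2.23]
```

```bash

python3 -m creep '[[[0,0,0,0,0,-1],[0,0,0,0,0,-2],[0,0,0,0,0,-2],[0,0,0,0,0,-2]]]'; python3 q.py
```

```text
time_s: 11.9
eef_pos: [441.0, -358.3, 192.5]
ee_rot: [-0.001, 0.997, 0.082, -0.0]
force: [-2.3, 0.1, -1.6]
grip_width: 0.272
grip_force: 79.0
[-0.889  0.518] tau6 0.307 M [-0.018  0.495  0.099] [-2.3   0.14 -1.62]
```

```bash

python3 -m creep '[[[0,0,0,0,0,-1],[0,0,0,0,0,-2],[0,0,0,0,0,-2],[0,0,0,0,0,-2]]]'; python3 q.py
```

```text
time_s: 12.23
eef_pos: [441.0, -358.3, 192.5]
ee_rot: [-0.001, 1.0, -0.005, -0.0]
force: [-2.7, 0.8, -1.6]
grip_width: 0.27
grip_force: 79.0
[-0.889  0.693] tau6 0.308 M [0.206 0.686 0.057] [-2.69  0.84 -1.6 ]
```

```bash

python3 -m creep '[[[-0.01,0,0,0,0,-1],[-0.01,0,0,0,0,-2],[-0.01,0,0,0,0,-2],[-0.01,0,0,0,0,-2]]]'; python3 q.py
```

```text
time_s: 12.57
eef_pos: [440.8, -358.3, 192.5]
ee_rot: [-0.0, 0.996, -0.092, -0.0]
force: [-1.5, 1.7, -2.9]
grip_width: 0.269
grip_force: 79.0
[-0.889  0.867] tau6 0.307 M [0.534 0.506 0.003] [-1.5   1.71 -2.94]
```

```bash

python3 -m creep '[[[0,0,0,0,0,-1],[0,0,0,0,0,-2],[0,0,0,0,0,-2],[0,0,0,0,0,-2]]]'; python3 q.py
```

```text
time_s: 12.9
eef_pos: [440.8, -358.3, 192.5]
ee_rot: [-0.0, 0.984, -0.179, -0.0]
force: [-1.5, 2.6, -2.8]
grip_width: 0.274
grip_force: 78.9
[-0.889  1.041] tau6 0.346 M [0.693 0.526 0.086] [-1.5   2.57 -2.81]
```

```bash

python3 -m creep '[[[0,0,0,0,0,-1],[0,0,0,0,0,-2],[0,0,0,0,0,-2],[0,0,0,0,0,-2]]]'; python3 q.py
```

```text
time_s: 13.23
eef_pos: [440.8, -358.3, 192.4]
ee_rot: [-0.0, 0.965, -0.264, -0.0]
force: [-2.0, 4.0, -3.4]
grip_width: 0.273
grip_force: 79.0
[-0.889  1.215] tau6 0.644 M [0.827 0.461 0.382] [-2.    3.98 -3.43]
```

```bash

python3 -m creep '[[[0,0,0,0,0,-0.4],[0,0,0,0,0,-0.8],[0,0,0,0,0,-0.8],[0,0,0,0,0,-0.8]]]'; python3 q.py;python3 -m creep '[[[0,0,0,0,0,0]]]' >/dev/null; python3 q.py
```

```text
time_s: 13.57
eef_pos: [440.8, -358.3, 192.4]
ee_rot: [-0.0, 0.955, -0.298, -0.0]
force: [-1.9, 4.6, -3.9]
grip_width: 0.271
grip_force: 78.9
[-0.889  1.287] tau6 0.534 M [1.042 0.405 0.479] [-1.89  4.62 -3.87]
[-0.889  1.288] tau6 0.43 M [1.081 0.364 0.453] [-1.38  4.54 -4.04]
```

```bash

python3 -m creep '[[[0,-0.0,0,0,0,-0.4],[0,0,0,0,0,-0.8],[0,0,0,0,0,-0.8]]]' >/dev/null; python3 q.py;for i in 1 2 3; do python3 -m creep '[[[0,0,0,0,0,0]]]' >/dev/null; python3 q.py; done
```

```text
[-0.889  1.36 ] tau6 0.998 M [1.119 0.423 0.553] [-2.08  4.14 -4.64]
[-0.889  1.358] tau6 0.594 M [1.172 0.409 0.568] [-1.98  3.98 -4.64]
[-0.889  1.358] tau6 0.521 M [1.173 0.332 0.52 ] [-1.41  5.   -4.23]
[-0.889  1.358] tau6 0.515 M [1.158 0.393 0.505] [-0.85  4.93 -5.27]
```

Torque is about 0.53 N m, a firm nip. I'll unload the key within the socket play and withdraw.

```bash

python3 -m creep '[[[0,0.01,0,0,0,0.4],[0,0.02,0,0,0,0.8],[0,0.02,0,0,0,0.8],[0,0.02,0,0,0,0.8]]]' ; python3 q.py
```

```text
time_s: 14.48
eef_pos: [440.8, -358.2, 192.4]
ee_rot: [-0.0, 0.954, -0.3, -0.0]
force: [-1.4, 3.5, -6.2]
grip_width: 0.267
grip_force: 78.7
[-0.889  1.291] tau6 0.144 M [0.785 0.402 0.324] [-1.39  3.48 -6.19]
```

```bash

python3 -m creep '[[[0,0.01,0,0,0,0.4],[0,0.02,0,0,0,0.8],[0,0.02,0,0,0,0.8],[0,0.02,0,0,0,0.8]]]' >/dev/null; python3 q.py
```

```text
[-0.888  1.224] tau6 -0.064 M [0.285 0.603 0.06 ] [-2.52  1.19 -6.17]
```

Unloaded. Lifting gently.

```bash

python3 -m creep '[[[-0.01,0,0.05,0,0,0.2],[-0.01,0,0.1,0,0,0.2],[-0.01,0,0.2,0,0,0.2],[-0.01,0,0.3,0,0,0.2],[-0.01,0,0.3,0,0,0.2]]]' ; python3 q.py
```

```text
time_s: 15.23
eef_pos: [440.9, -358.0, 201.2]
ee_rot: [0.001, 0.966, -0.258, 0.001]
force: [-1.4, 0.5, 0.3]
grip_width: 0.273
grip_force: 79.1
[-0.888  1.205] tau6 0.013 M [ 0.171  0.332 -0.001] [-1.41  0.51  0.32]
```

```bash
python3 -m creep '[[[0,0,0.5,0,0,0],[0,0,1.5,0,0,0],[0,0,2.6,0,0,0],[0.2,0.6,3.2,0,0,0],[0.6,2.0,3.2,0,0,0],[1,3.5,3.2,0,0,0],[1.4,5,3.2,0,0,0],[1.8,6.5,3.2,0,0,0],[2.2,7.8,3.2,0,0,0],[2.42,8.56,3.0,0,0,0],[2.42,8.56,2.2,0,0,0],[2.42,8.56,1.2,0,0,0],[2.42,8.56,0.4,0,0,0],[2.42,8.56,-0.2,0,0,0],[2.42,8.56,-0.2,0,0,0],[2.42,8.56,-0.2,0,0,0],[2.42,8.56,-0.2,0,0,0]]]'
python3 - <<'E'
from rig import ctrl
from h import *
import cv2,pickle
from scipy.spatial.transform import Rotation as Ro
w=ctrl.capture("wrist");s=ctrl.sense();p=s["eef_pos"];print(p.round(2),s["joints"].round(3),s["force"].round(2))
pickle.dump((w,s),open("w5.pkl","wb"))
T=Ro.from_quat(np.roll(s["ee_rot"],-1)).as_matrix();print("theta",np.degrees(np.arctan2(T[1,1],T[0,1])).round(1),(T[:,2]).round(4))
print(proj(w,p+T@[0,0,144]),proj(w,[501.4,-144.1,36]))
a=cv2.convertScaleAbs(w["image"][130:230,195:315,::-1],alpha=1.4,beta=15)
cv2.imwrite("pics/w5.png",cv2.resize(a,(720,600),interpolation=cv2.INTER_CUBIC))
E
```

```text
time_s: 16.65
eef_pos: [501.8, -144.0, 196.5]
ee_rot: [0.0, 0.966, -0.258, 0.001]
force: [1.0, -0.1, -1.5]
grip_width: 0.271
grip_force: 79.1
[ 501.72 -143.98  196.58] [-0.504  0.416  1.651  0.     1.072  1.589] [ 0.03  0.72 -1.6 ]
theta -119.9 [ 0.0026 -0.0013 -1.    ]
(np.float64(251.99969203409847), np.float64(202.9075267189495)) (np.float64(252.32574069731018), np.float64(197.01072518808763))
```

View pics/w5.png

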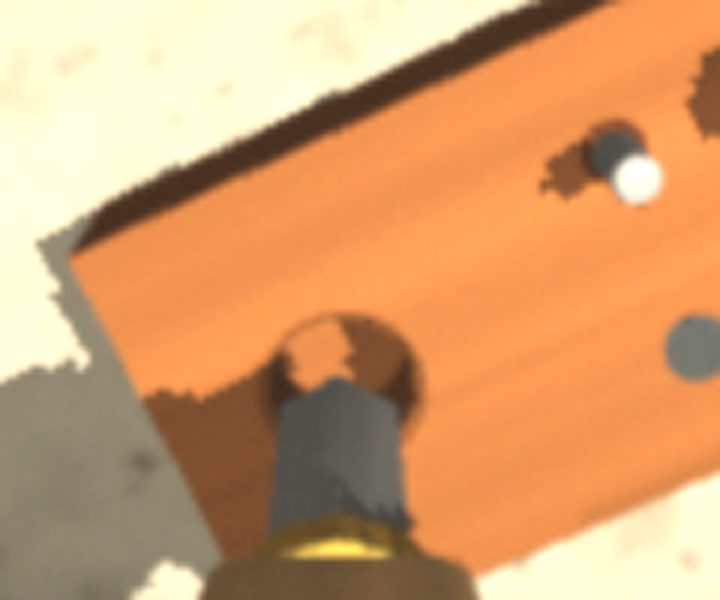

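The hole is centred at about (344,386) with the key beside it. The most reliable approach is to return to the exact tool pose and yaw at which the key was pulled out, because there is plenty of time left.

```bash
python3 -m creep '[[[0.02,0,0,0,0,1.4],[0.02,0,0,0,0,2.8],[0.02,0,0,0,0,4.2],[0.02,0,0,0,0,5.6],[0.02,0,0,0,0,7],[0.02,0,0,0,0,8.4],[0.02,0,0,0,0,9.8],[0.02,0,0,0,0,11.2],[0.02,0,0,0,0,12.6],[0.02,0,0,0,0,14],[0.02,0,0,0,0,15.4],[0.02,0,0,0,0,16.8],[0.02,0,0,0,0,18.2],[0.02,0,0,0,0,19.6],[0.02,0,0,0,0,21],[0.02,0,0,0,0,22.4],[0.02,0,0,0,0,23.3],[0.02,0,0,0,0,23.3]]]' >/dev/null; python3 -m creep '[[[0,0,0,0,0,1.4],[0,0,0,0,0,2.8],[0,0,0,0,0,4.2],[0,0,0,0,0,5.6],[0,0,0,0,0,7],[0,0,0,0,0,8.4],[0,0,0,0,0,9.8],[0,0,0,0,0,11.2],[0,0,0,0,0,12.6],[0,0,0,0,0,14],[0,0,0,0,0,15.4],[0,0,0,0,0,16.8],[0,0,0,0,0,18.2],[0,0,0,0,0,19.6],[0,0,0,0,0,21],[0,0,0,0,0,22.4],[0,0,0,0,0,23.4],[0,0,0,0,0,23.4],[0,0,0,0,0,23.4],[0,0,0,0,0,23.4]]]';python3 q.py
```

```text
time_s: 19.87
eef_pos: [501.7, -143.7, 195.5]
ee_rot: [0.0, -0.203, 0.979, -0.0]
force: [0.8, 0.1, -1.6]
grip_width: 0.273
grip_force: 79.1
[-0.504 -2.482] tau6 0.005 M [ 0.036 -0.027 -0.003] [ 0.81  0.14 -1.64]
```

```bash
python3 -m creep '[[[0.02,-0.01,-0.15,0,0,0],[0.02,-0.01,-0.35,0,0,0],[0.02,-0.01,-0.5,0,0,0],[0.02,-0.01,-0.6,0,0,0],[0.02,-0.01,-0.7,0,0,0],[0.02,-0.01,-0.76,0,0,0],[0.02,-0.01,-0.76,0,0,0]]]'
```

```text
time_s: 20.45
eef_pos: [502.0, -143.9, 175.8]
ee_rot: [-0.0, -0.204, 0.979, 0.0]
force: [0.5, -0.4, -2.1]
grip_width: 0.27
grip_force: 79.1
```

```bash
python3 -m creep '[[[0,0,-0.06,0,0,0],[0,0,-0.12,0,0,0],[0,0,-0.18,0,0,0],[0,0,-0.18,0,0,0]]]'
```

```text
time_s: 20.78
eef_pos: [502.0, -143.8, 171.4]
ee_rot: [-0.0, -0.204, 0.979, 0.0]
force: [0.5, -0.1, -2.0]
grip_width: 0.272
grip_force: 79.1
```

```bash
python3 -m creep '[[[0,0,-0.15,0,0,0],[0,0,-0.3,0,0,0],[0,0,-0.45,0,0,0],[0,0,-0.58,0,0,0],[0,0,-0.68,0,0,0],[0,0,-0.68,0,0,0]]]'
```

```text
time_s: 21.28
eef_pos: [501.9, -143.8, 154.0]
ee_rot: [-0.0, -0.204, 0.979, 0.0]
force: [-0.5, -0.3, -1.1]
grip_width: 0.274
grip_force: 79.1
```

```bash
python3 -m creep '[[[0,0,-0.03,0,0,0],[0,0,-0.06,0,0,0],[0,0,-0.08,0,0,0],[0,0,-0.08,0,0,0]]]'
```

```text
time_s: 21.62
eef_pos: [502.1, -143.9, 152.7]
ee_rot: [0.0, -0.204, 0.979, -0.0]
force: [0.2, 0.1, -1.4]
grip_width: 0.27
grip_force: 79.1
```

```bash
python3 -m creep '[[[0,0,-0.02,0,0,0],[0,0,-0.04,0,0,0],[0,0,-0.04,0,0,0]]]'
```

```text
time_s: 21.87
eef_pos: [502.2, -143.9, 152.1]
ee_rot: [0.0, -0.204, 0.979, -0.0]
force: [-1.7, 1.0, 3.6]
grip_width: 0.271
grip_force: 80.0
```

Bottomed on the hole's floor. Release gradually, then go straight up.

```bash
python3 -m creep '[[[0,0,0,0,0,0],[0,0,0,0,0,0],[0,0,0,0,0,0],[0,0,0,0,0,0],[0,0,0,0,0,0],[0,0,0,0,0,0],[0,0,0,0,0,0],[0,0,0,0,0,0]]]' 85; python3 -m creep '[[[0,0,0.4,0,0,0],[0,0,1,0,0,0],[0,0,2,0,0,0],[0,0,3.2,0,0,0],[0,0,4.4,0,0,0],[0,0,5,0,0,0],[0,0,5,0,0,0],[0,0,5,0,0,0]]]'
python3 - <<'E'
from rig import ctrl
import cv2,numpy as np
w=ctrl.capture("wrist")["image"][:,:,::-1];t=ctrl.capture("scene")["image"][170:270,250:400,::-1]
a=cv2.resize(w,(400,300));b=cv2.resize(t,(450,300),interpolation=cv2.INTER_CUBIC)[:,:400]
cv2.imwrite("pics/end.png",np.hstack([a,b]))
E
```

```text
time_s: 22.53
eef_pos: [502.1, -143.9, 151.6]
ee_rot: [0.0, -0.204, 0.979, -0.0]
force: [0.5, 0.8, 0.0]
grip_width: 0.997
grip_force: 0.0
time_s: 23.2
eef_pos: [502.1, -143.9, 277.5]
ee_rot: [0.001, -0.204, 0.979, -0.001]
force: [-0.7, -0.2, -0.5]
grip_width: 0.994
grip_force: 0.0
```

View pics/end.png

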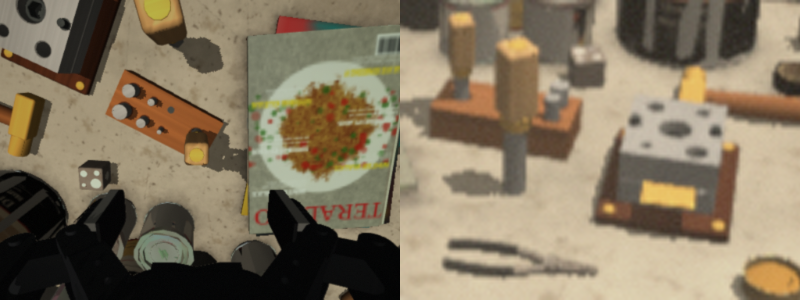

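The key stands upright in its hole in the stand (left view at (195,150)). The sheet, the cutter and the other items lie where they were.

```bash
python3 -c "
from rig import ctrl
print(ctrl.finish_job())"
```

```text
the job is handed in; nothing more can be done
None
```

The screw is tightened to a firm nip (about 0.53 N m measured), the key is back upright and fully down in its hole, nothing else was disturbed, and the job was handed in at about 23 s.

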